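Gearbox bench: hex coupling home by hand, then its lock nut with the spanner

TASK

On top of the gearbox casing, turn the brass hex coupling nut clockwise by hand (about 60 to 80 degrees) until it stops and the dark mark on it faces the casing's front edge. Then swing the ring spanner fitted on the lock nut below it clockwise until the lock nut is tight against its stop. Do not turn the spanner before the coupling is home, leave the round knurled coupling as it is, and let go at the end.

Things in the scene. Friction and masses are not known exactly. Their poses are not given: they have to be found in the camera images.
- coupling_centre (a point): Centre of the brass hex nut: prism 36 mm across flats, 34 mm tall, on a fixed upright 22 mm stem rising 12 mm above it. z up; turns with the nut; x and every 60 deg from it are normal to flats, -x is the flat with the dark mark. Spanner and lock nut share this vertical axis, spanner top 31 mm below. Nut is at either end of the casing, whose top is 65 mm below this point, 105 mm above the bench.
- coupling (a joint): Turn of the hex nut in rad, growing clockwise seen from above; starts at 0 to 0.4; hard stop (home) at 1.4, where the mark faces the casing's front long edge, the one nearer the robot. Friction about 0.12 N m; stays where left. Turning it does not turn the spanner.
- spanner_grip (a point): Point in the middle of the bar of the steel ring spanner's handle, 130 mm from the nut's axis: a level flat bar 16 mm wide, 10 mm thick, from the 50 mm ring out to 200 mm from the axis, over the casing's front edge. Its underside is 24 mm above the casing's top level, 129 mm above the bench. z up, -x points outward along the handle, away from the nut.
- spanner (a joint): Turn of the spanner with the lock nut in rad, growing clockwise seen from above; starts at 0 to 0.3; hard stop (tight) at 1.2; at 0.6 the handle is square to the casing's front edge. Friction about 0.5 N m (4 N at the grip point); stays where left; the spanner cannot come off.
- round_coupling (a joint): Turn in rad of the other coupling, 160 mm from the hex one: round, knurled, brass, 36 mm diameter, 28 mm tall, top 50 mm above the casing, no spanner on it; starts at 0; to be left as it is.

How it is judged:
By the outcome, as a careful person would: the job done as asked, in the order asked, and still so for the second after the job is handed in, with the robot touching nothing.
It also fails if it takes over 51 s, if anything falls off the work surface, if the arm or the gripper's body presses on something with over 40 N, if the wrist force passes 120 N, or if a joint passes its speed limit or range.

ROBOT

A 7-joint arm with a two-finger parallel gripper is mounted at the origin on the work surface. World frame = base frame: x ahead of the robot, y to its left, z up, the work surface at z = 0. Lengths are in m, angles in rad, forces in N, time in s.
With the tool pointing down it reaches from about 0.35 to 0.9 m from the base axis. Payload 8.1 kg.
Tool frame: the origin (TCP) lies on the centre line of the jaws, within the pads' length; the fingertips stand ctrl.nose_length ahead of it and the grasp point (between the pads) lies 2 mm behind it (ctrl.nose_length is the distance from the TCP to the fingertips, in m); z points along the fingers, y is the direction in which the jaws open and shut (so a half turn about z gives the same grasp; the last joint's range is limited). The gripper opens to 92 mm and grips with 3 to 60 N. Pads are 19 mm wide; open, the fingers measure 130 mm over their backs; the gripper's body (75 mm by 190 mm) begins 47 mm behind the grasp point.
Start: joints at [-1.358, 0.434, 0.025, 1.573, -0.012, 1.134, -0.075], TCP at [0.194, 0.594, 0.244] pointing down, gripper open.
Joint ranges: [-2.62, 2.62], [-0.44, 2.09], [-1.27, 1.32], [0.08, 2.57], [-1.32, 4.46], [0.12, 2], [-2.74, 2.74]. Speed limits (rad/s): [2.22, 2.22, 3.01, 3.01, 3.14, 3.14, 3.14].

INTERFACE

Orientations are given as [roll, pitch, yaw] about the fixed x, y, z axes, in that order (R = Rz(yaw) Ry(pitch) Rx(roll)).
In Python, from cell import ctrl gives the robot as it stands.
- The arm moves only by the tool play_rows, never from a script. Its argument "targets" is a list of rows, each a list of 5 numbers: the shift along the world's x, y, z in mm, then the turn about the world's z in rad, then the finger opening in mm, from 0 to 91.8. A call has 1 to 5 rows; each row shifts and turns the commanded pose from where the row before left it; what a row does not reach is not made up. A row lasts 1/12 s, in which the tool goes at most 41.7 mm and 7.16 degrees, less where a joint would pass 70% of its speed; a pose out of reach is approached as far as the arm can. A call with a gripper value outside its range is refused whole. The fingers move at their own pace and stop on an object; "grip_force" is the grip in N (left out, the last holds). Time passes only in rows, so rows that do not move let the fingers close. It gives the time, the measured TCP pose, the force and the opening at its end, in the units of the state.
- ctrl.read_state(): the state, without advancing time (a new reading comes with each control period).
- ctrl.capture(name): name is "scene" or "side" or "wrist"; returns a dict with "img" (400x640x3 uint8, blue, green, red), "fov_y" (degrees; the focal length in pixels is half the picture's height over the tangent of half this angle, whatever the lens; pixels are square), "cx", "cy" (the principal point, pixels), "R" (3x3) and "t" (3): a world point X has camera coordinates R X + t. Camera axes: x right, y down, z forward; pixel columns grow to the right and rows downward; lengths in m; the calibration is good to about 2 mm. A picture is of the moment at which its call begins. There is no depth.
- ctrl.hand_in(): hands the job in, once; it reports no verdict.
The state is a dict: "t": time; "joint_pos": joint angles; "joint_vel": joint speeds; "effort": joint torques, N m; "tool_pos": TCP position; "tcp_rot": TCP orientation; "contact_force": force on the tool from outside, world axes, zero at the start; "torque": the same for the moment, N m; "gripper_width": finger opening in m.
Only numpy, scipy, OpenCV 4.12 (cv2) and the standard library are available. Lean on these libraries where they do the work, as an engineer would, in place of code of your own. Each camera call takes 0.05 s, during which the arm holds its last target.

## Working session

There is one attempt and no reset: what is moved stays moved. The work goes in short steps, Python scripts to look and compute and a tool call to move; the robot and the scene stay as the last step left them, time stands still between calls to the robot, and variables do not carry over. Pictures are saved under pics/ and viewed, and the job is handed in when it is done.

Besides the shell and the picture viewer there is one more tool, called after "Call:" in YAML: its name, and indented under it one key for each argument. play_rows: Moves the arm, as the interface text tells. Its arguments: {"type":"object","properties":{"targets":{"type":"array"},"grip_force":{"type":"number"}},"required":["targets"]}

```bash
mkdir -p pics; python3 - <<'E'
from cell import ctrl
import cv2
print(ctrl.nose_length); s=ctrl.read_state(); print(s)
for n in("scene","side","wrist"):
    c=ctrl.capture(n); cv2.imwrite(f"pics/{n}0.png",c["img"]); print(n,c["fov_y"],c["cx"],c["cy"],c["R"],c["t"])
E
```

```text
0.017
{'t': 0.0, 'joint_pos': array([-1.35757948,  0.43520909,  0.02496401,  1.57407178, -0.01161584,
        1.13400874, -0.0751121 ]), 'joint_vel': array([ 0.00086718,  0.000591  , -0.00037137, -0.00173279, -0.00086652,
        0.00127396, -0.00056855]), 'effort': array([-2.80430868e-04, -6.67831135e+01,  9.84704420e-01, -3.14475095e+01,
       -6.06365525e-02,  4.25726152e-02,  1.64898338e-04]), 'tool_pos': array([0.19401434, 0.59362263, 0.24296327]), 'tcp_rot': array([-3.14004564e+00,  1.22755693e-04,  2.82569567e+00]), 'contact_force': array([0.41960039, 0.03570573, 0.58672979]), 'torque': array([ 0.02323595,  0.03957398, -0.03634955]), 'gripper_width': 0.09192379704859588}
scene 45.277847468481134 322.50945540776496 201.80162222027224 [[ 2.98329589e-01  9.54462912e-01 -7.38355162e-05]
 [ 6.12372457e-01 -1.91464179e-01 -7.67034186e-01]
 [-7.32119819e-01  2.28783779e-01 -6.41606229e-01]] [-0.20935064 -0.23101752  1.23214649]
side 43.45861481581451 311.97203520324763 199.5076875360245 [[ 0.94570513 -0.3240896   0.02465251]
 [-0.14924708 -0.50038163 -0.85284438]
 [ 0.28873365  0.80285998 -0.5215829 ]] [-0.5561563   0.24866165  0.5289146 ]
wrist 70.74484757351547 320.0091303876938 204.20159935257476 [[ 0.31100377  0.95040785 -0.0012578 ]
 [ 0.90450202 -0.29557506  0.30742718]
 [ 0.29180943 -0.0967487  -0.95157078]] [-0.62520802 -0.03685577  0.39171106]
```

View pics/scene0.png

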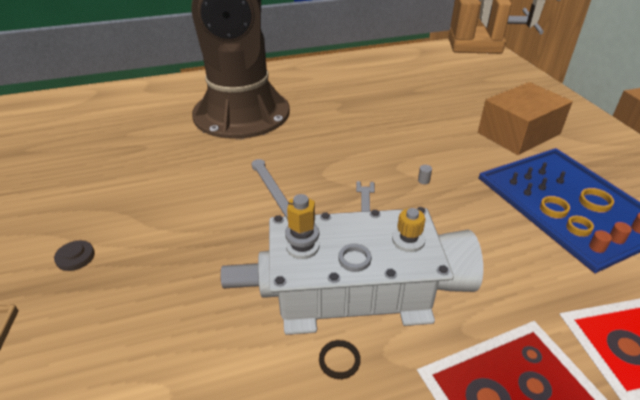

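View pics/side0.png

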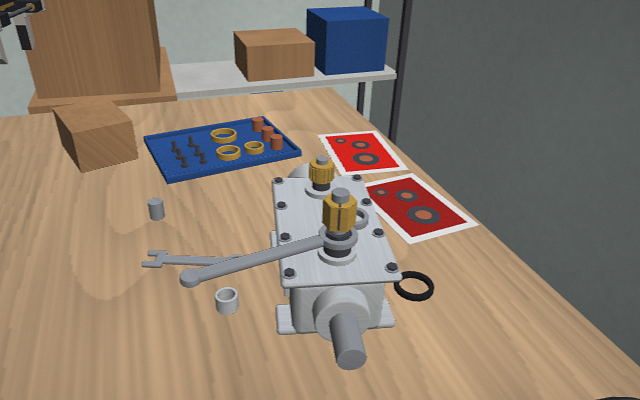

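View pics/wrist0.png

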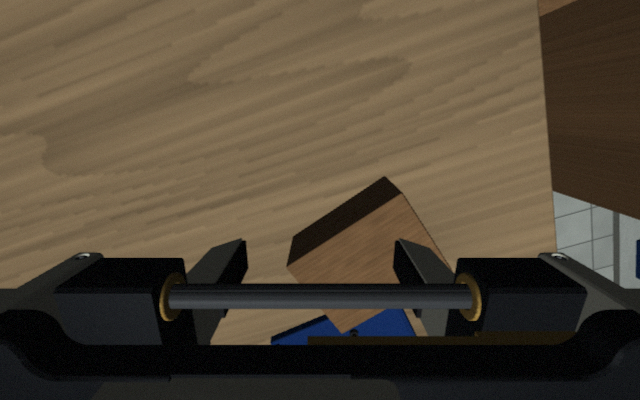

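```bash
python3 - <<'E'
import cv2
a=cv2.imread("pics/scene0.png")[150:270,240:440];cv2.imwrite("pics/sc1.png",cv2.resize(a,None,fx=4,fy=4,interpolation=2))
a=cv2.imread("pics/side0.png")[150:300,170:410];cv2.imwrite("pics/si1.png",cv2.resize(a,None,fx=3.3333,fy=3.3333,interpolation=2))
E
```

```text
(no output)
```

View pics/sc1.png

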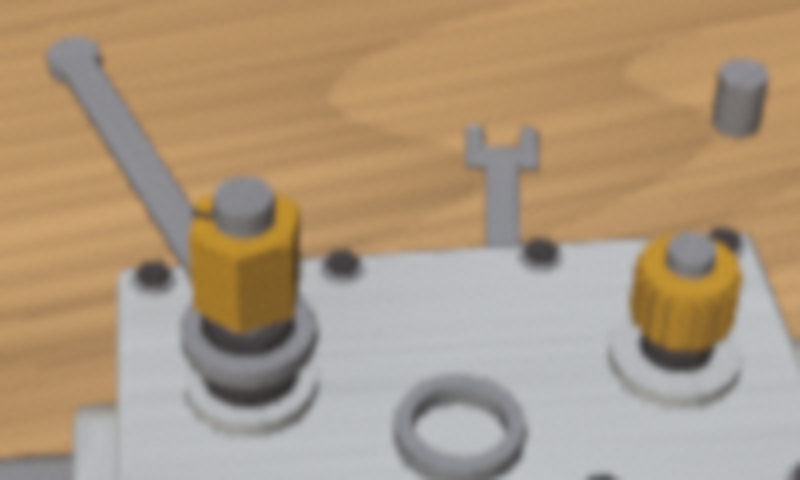

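View pics/si1.png

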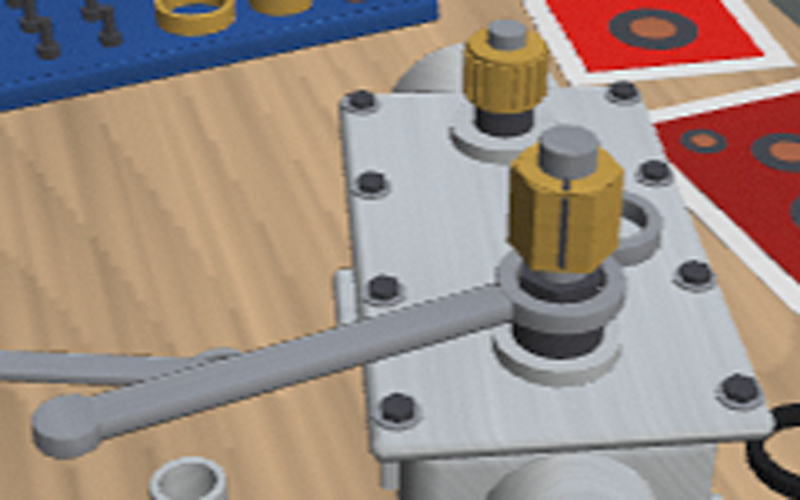

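```bash
cat > h.py <<'E'
import numpy as np
CAL={}
def ray(c,u,v,z):
    h=200/np.tan(np.radians(c["fov_y"])/2); R=np.array(c["R"]);t=np.array(c["t"])
    d=R.T@np.array([(u-c["cx"])/h,(v-c["cy"])/h,1]); o=-R.T@t
    return o+d*(z-o[2])/d[2]
E
python3 - <<'E'
from cell import ctrl
from h import *
np.set_printoptions(precision=4,suppress=True)
S=ctrl.capture("scene");D=ctrl.capture("side")
s=lambda x,y,z:ray(S,240+x/4-.375,150+y/4-.375,z)
d=lambda x,y,z:ray(D,170+x*.3-.35,150+y*.3-.35,z)
print("stem",s(244,192,.199),d(570,139,.199))
print("knob",s(75,54,.139),d(68,418,.139))
print("round",s(691,247,.167),d(507,30,.167))
print("mark",d(567,182,.187),d(562,268,.153))
print("hex corner bottom scene",s(243,330,.153), "top",s(241,237,.187))
print("edge scene",s(120,270,.105),s(745,235,.105))
print("edge side",d(342,97,.105),d(378,458,.105), "back",d(770,430,.105))
E
```

```text
stem [ 0.6159 -0.0043  0.199 ] [ 0.6167 -0.0068  0.199 ]
knob [ 0.4339 -0.0309  0.139 ] [ 0.4305 -0.0347  0.139 ]
round [0.6549 0.1481 0.167 ] [0.6469 0.1399 0.167 ]
mark [ 0.6127 -0.0158  0.187 ] [ 0.6109 -0.0202  0.153 ]
hex corner bottom scene [ 0.6343 -0.0112  0.153 ] top [ 0.6246 -0.0082  0.187 ]
edge scene [ 0.5371 -0.0367  0.105 ] [0.592  0.2103 0.105 ]
edge side [0.5891 0.2094 0.105 ] [ 0.5333 -0.0469  0.105 ] back [ 0.6735 -0.0747  0.105 ]
```

Call:
play_rows:
  targets:
    - [23,-33,4,0,91]
    - [23,-33,4,0,91]
    - [23,-33,4,0,91]
    - [23,-33,4,0,91]
    - [23,-33,4,0,91]

```text
t: 0.67
tool_pos: [0.3099, 0.4273, 0.2639]
tcp_rot: [3.142, 0.0, 2.826]
contact_force: [0.7, -0.3, 0.1]
gripper_width: 0.0911
```

Call:
play_rows:
  targets:
    - [23,-33,0,0,91]
    - [23,-33,0,0,91]
    - [23,-33,0,0,91]
    - [23,-33,0,0,91]
    - [23,-33,0,0,91]

```text
t: 1.08
tool_pos: [0.4249, 0.2623, 0.264]
tcp_rot: [3.141, 0.0, 2.826]
contact_force: [1.4, -0.1, -0.2]
gripper_width: 0.0909
```

Call:
play_rows:
  targets:
    - [23,-33,0,0,91]
    - [23,-33,0,0,91]
    - [23,-33,0,0,91]
    - [23,-33,0,0,91]
    - [0,0,0,0,91]

```text
t: 1.5
tool_pos: [0.5201, 0.1235, 0.2641]
tcp_rot: [-3.139, 0.004, 2.815]
contact_force: [-0.4, -1.5, 1.0]
gripper_width: 0.0912
```

Call:
play_rows:
  targets:
    - [24,-32,0,0,91]
    - [24,-32,0,0,91]
    - [24,-32,0,0,91]
    - [20,-30,0,0,91]
    - [0,0,0,0,91]

```text
t: 1.92
tool_pos: [0.6108, -0.0022, 0.2637]
tcp_rot: [-3.138, 0.003, 2.817]
contact_force: [-1.5, -0.6, 0.6]
gripper_width: 0.0909
```

```bash
python3 - <<'E'
from cell import ctrl
import cv2,pickle
c=ctrl.capture("wrist");pickle.dump(c,open("w1.pkl","wb"));cv2.imwrite("pics/w1.png",c["img"])
s=ctrl.read_state();print(s["tool_pos"],s["tcp_rot"],s["joint_pos"])
E
```

```text
[0.60931789 0.00141368 0.26339331] [-3.13932400e+00  1.05951358e-03  2.81906735e+00] [-0.33129774  0.40041231  0.34272084  1.60648365 -0.14070015  1.1591562
  1.29101399]
```

View pics/w1.png

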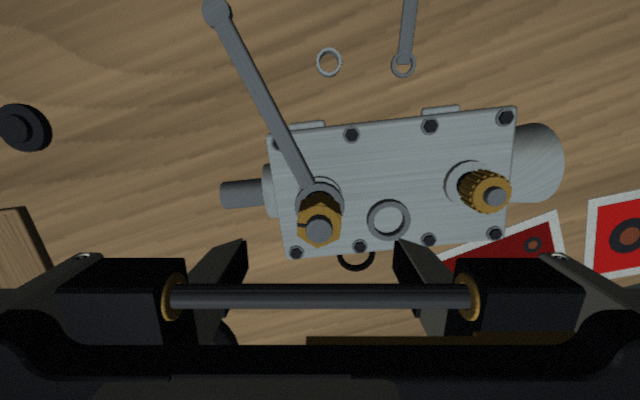

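```bash
python3 - <<'E'
import cv2
a=cv2.imread("pics/w1.png")[150:260,260:400];cv2.imwrite("pics/w1c.png",cv2.resize(a,None,fx=5,fy=5,interpolation=2))
E
```

```text
(no output)
```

View pics/w1c.png

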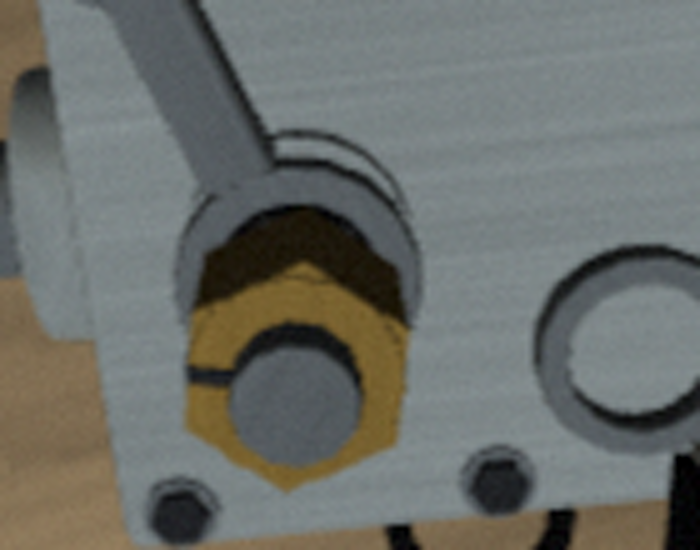

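```bash
python3 - <<'E'
from h import *
import pickle
np.set_printoptions(precision=4,suppress=True)
c=pickle.load(open("w1.pkl","rb"))
w=lambda x,y,z:ray(c,260+x/5-.4,150+y/5-.4,z)
print("stem",w(296,407,.199))
P=np.array([w(*p,.187)[:2] for p in [(305,262),(410,326),(398,447),(290,490),(186,428),(190,310)]])
m=P.mean(0);print(m,np.linalg.norm(P-m,axis=1))
print((np.degrees(np.arctan2(*(P-m).T[::-1]))+360)%60)
q=w(190,376,.187)[:2]-m;print("mark az",np.degrees(np.arctan2(q[1],q[0])),q)
k=ray(c,216,11,.139);print("knob",k,np.degrees(np.arctan2(k[1]-m[1],k[0]-m[0])))
a,b=ray(c,270,136,.105),ray(c,514,106,.105);print(a,b,np.degrees(np.arctan2(*(b-a)[[1,0]])))
r=ray(c,494,196,.167);print("round",r)
E
```

```text
stem [ 0.614  -0.0036  0.199 ]
[ 0.6141 -0.0036] [0.0204 0.0208 0.0211 0.0205 0.0206 0.0212]
[37.457  38.0695 35.4701 38.1966 37.094  36.5695]
mark az -110.13969298113317 [-0.0061 -0.0166]
knob [ 0.4292 -0.0293  0.139 ] -172.09535791154156
[ 0.5354 -0.0311  0.105 ] [0.586  0.2109 0.105 ] 78.18103003051411
round [0.6442 0.1474 0.167 ]
```

Call:
play_rows:
  targets:
    - [6,-6,0,-0.077,91]
    - [0,0,0,0,91]
    - [0,0,-30,0,91]
    - [0,0,-15,0,91]
    - [0,0,0,0,91]
  grip_force: 20

```text
t: 2.38
tool_pos: [0.6117, 0.0017, 0.2155]
tcp_rot: [-3.14, -0.005, 2.752]
contact_force: [-1.0, 0.4, 0.2]
gripper_width: 0.0911
```

```bash
python3 - <<'E'
from cell import ctrl
import cv2,pickle
c=ctrl.capture("wrist");cv2.imwrite("pics/w2.png",c["img"])
s=ctrl.read_state();print(s["tool_pos"],s["tcp_rot"])
E
```

```text
[0.61263286 0.00144787 0.21743792] [-3.14046646 -0.00335872  2.75162107]
```

View pics/w2.png

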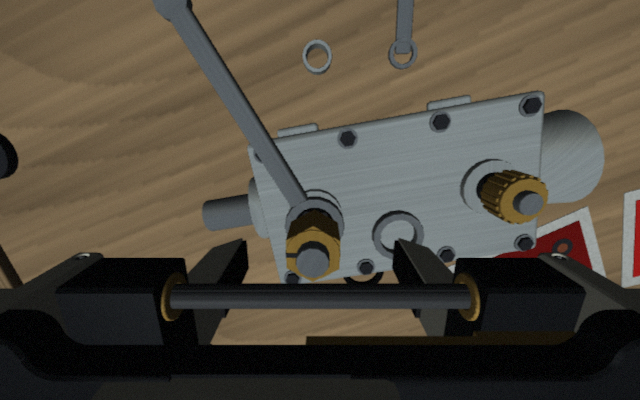

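Call:
play_rows:
  targets:
    - [0,0,0,0,91]
    - [0,0,0,0,91]
    - [0,0,0,0,91]

```text
t: 2.68
tool_pos: [0.6148, 0.0004, 0.2201]
tcp_rot: [3.14, 0.002, 2.749]
contact_force: [-0.3, 0.3, -0.0]
gripper_width: 0.0909
```

Call:
play_rows:
  targets:
    - [0,-5,0,0,91]
    - [0,0,-20,0,91]
    - [0,0,-20,0,91]
    - [0,0,-12,0,91]
    - [0,0,0,0,91]

```text
t: 3.1
tool_pos: [0.6126, -0.0051, 0.1645]
tcp_rot: [-3.14, -0.004, 2.749]
contact_force: [-0.5, 0.4, -0.1]
gripper_width: 0.091
```

Call:
play_rows:
  targets:
    - [0,0,0,0,91]
    - [0,0,0,0,91]

```text
t: 3.27
tool_pos: [0.6148, -0.0051, 0.1678]
tcp_rot: [3.141, 0.001, 2.749]
contact_force: [-0.2, -0.2, -0.5]
gripper_width: 0.0909
```

```bash
python3 - <<'E'
from cell import ctrl
import cv2,pickle
c=ctrl.capture("wrist");cv2.imwrite("pics/w3.png",c["img"])
c=ctrl.capture("side");cv2.imwrite("pics/s3.png",cv2.resize(c["img"][120:300,200:440],None,fx=3.3,fy=3.3,interpolation=2))
s=ctrl.read_state();print(s["tool_pos"],s["tcp_rot"])
E
```

```text
[ 0.61490872 -0.00499898  0.16795888] [3.14069949e+00 1.73540035e-03 2.74868337e+00]
```

View pics/w3.png

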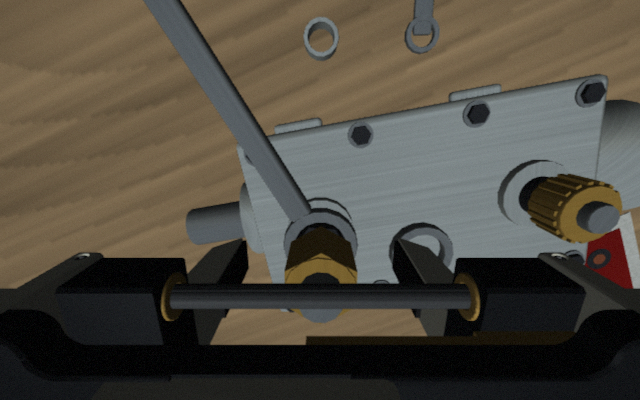

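View pics/s3.png

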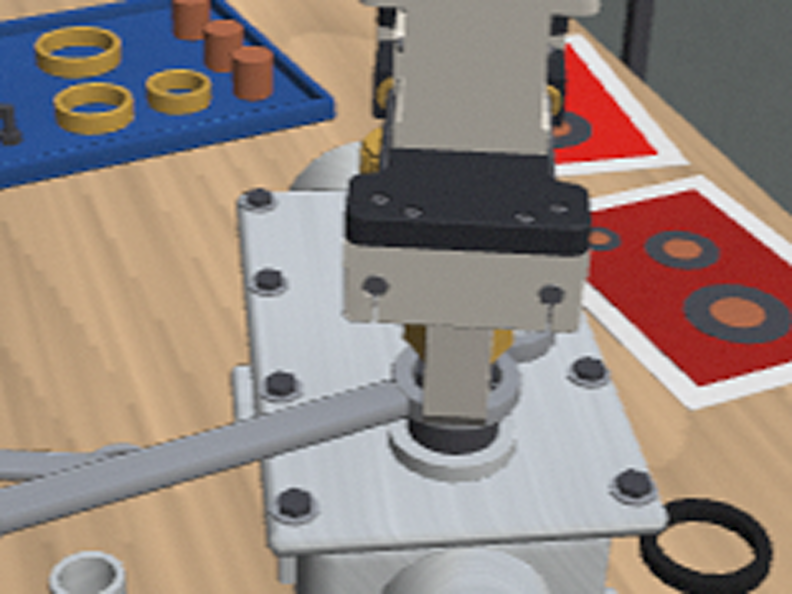

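Call:
play_rows:
  targets:
    - [0,0,0,0,30]
    - [0,0,0,0,30]
    - [0,0,0,0,30]
    - [0,0,0,0,30]
    - [0,0,0,0,30]
  grip_force: 20

```text
t: 3.78
tool_pos: [0.6142, -0.0049, 0.1668]
tcp_rot: [3.142, 0.0, 2.749]
contact_force: [0.5, -0.1, -0.3]
gripper_width: 0.0625
```

Call:
play_rows:
  targets:
    - [0,0,0,0,30]
    - [0,0,0,0,30]
    - [0,0,0,0,30]

```text
t: 4.03
tool_pos: [0.6142, -0.0049, 0.1667]
tcp_rot: [3.142, 0.0, 2.749]
contact_force: [0.0, 1.2, 0.4]
gripper_width: 0.0424
```

Call:
play_rows:
  targets:
    - [0,0,0,0,30]
    - [0,0,0,0,30]
    - [0,0,0,0,30]
    - [0,0,0,0,30]

```text
t: 4.37
tool_pos: [0.6142, -0.0047, 0.1667]
tcp_rot: [3.141, -0.0, 2.749]
contact_force: [-0.2, 2.0, -0.1]
gripper_width: 0.0362
```

Call:
play_rows:
  targets:
    - [0,0,0,-0.1,30]
    - [0,0,0,-0.1,30]
    - [0,0,0,-0.1,30]
    - [0,0,0,-0.1,30]
    - [0,0,0,0,30]

```text
t: 4.78
tool_pos: [0.6145, -0.0043, 0.1667]
tcp_rot: [3.141, 0.0, 2.345]
contact_force: [2.5, 2.8, -1.3]
gripper_width: 0.0361
```

Call:
play_rows:
  targets:
    - [0,0,0,-0.1,30]
    - [0,0,0,-0.1,30]
    - [0,0,0,-0.1,30]
    - [0,0,0,-0.1,30]
    - [0,0,0,0,30]

```text
t: 5.2
tool_pos: [0.615, -0.0039, 0.1667]
tcp_rot: [3.14, 0.0, 1.948]
contact_force: [5.1, 3.6, -3.0]
gripper_width: 0.0357
```

```bash
python3 - <<'E'
from cell import ctrl
s=ctrl.read_state();print(s)
E
```

```text
{'t': 5.2, 'joint_pos': array([-0.44676779,  0.5261497 ,  0.54275494,  1.72474981, -0.31863178,
        0.97809139,  0.59282457]), 'joint_vel': array([ 0.01617494, -0.0055393 , -0.02419115, -0.00209205,  0.02090464,
       -0.00501882,  0.13824981]), 'effort': array([  1.43799528, -65.20499468,  11.87003106, -25.45688689,
         0.87199051,   1.3634567 ,  -1.86698455]), 'tool_pos': array([ 0.61495713, -0.0039482 ,  0.16672514]), 'tcp_rot': array([3.14014825e+00, 1.25788032e-04, 1.94775682e+00]), 'contact_force': array([ 5.05505824,  3.63877446, -2.95055018]), 'torque': array([ 0.48038863, -0.82268009, -0.11476847]), 'gripper_width': 0.035737015849575254}
```

Call:
play_rows:
  targets:
    - [0.5,0.5,0,-0.1,30]
    - [0.5,0.5,0,-0.1,30]
    - [0,0,0,-0.1,30]
    - [0,0,0,-0.1,30]
    - [0,0,0,-0.05,30]

```text
t: 5.62
tool_pos: [0.6156, -0.0039, 0.1667]
tcp_rot: [3.141, 0.0, 1.499]
contact_force: [3.7, 0.7, -3.4]
gripper_width: 0.036
```

```bash
cat > st.py <<'E'
from cell import ctrl
s=ctrl.read_state();print(s["tool_pos"].round(4),s["tcp_rot"].round(4),s["contact_force"].round(2),s["torque"].round(3),s["gripper_width"].round(4),"q7eff",s["effort"][6].round(3))
E
python3 st.py
```

```text
Traceback (most recent call last):
  File "st.py", line 2, in <module>
    s=ctrl.read_state();print(s["tool_pos"].round(4),s["tcp_rot"].round(4),s["contact_force"].round(2),s["torque"].round(3),s["gripper_width"].round(4),"q7eff",s["effort"][6].round(3))
                                                                                                                            ^^^^^^^^^^^^^^^^^^^^^^^^
AttributeError: 'float' object has no attribute 'round'
```

Call:
play_rows:
  targets:
    - [0,0,0,-0.05,30]
    - [0,0,0,0,30]

```text
t: 5.78
tool_pos: [0.6157, -0.0039, 0.1668]
tcp_rot: [3.141, 0.0, 1.451]
contact_force: [4.8, 1.0, -2.6]
gripper_width: 0.0362
```

```bash
python3 st.py
```

```text
Traceback (most recent call last):
  File "st.py", line 2, in <module>
    s=ctrl.read_state();print(s["tool_pos"].round(4),s["tcp_rot"].round(4),s["contact_force"].round(2),s["torque"].round(3),s["gripper_width"].round(4),"q7eff",s["effort"][6].round(3))
                                                                                                                            ^^^^^^^^^^^^^^^^^^^^^^^^
AttributeError: 'float' object has no attribute 'round'
```

```bash
sed -i 's/s\["gripper_width"\].round(4)/round(s["gripper_width"],4)/' st.py; python3 st.py
```

```text
[ 0.6157 -0.0039  0.1668] [3.1406e+00 3.0000e-04 1.4510e+00] [ 4.8   0.99 -2.6 ] [ 0.095 -0.811 -0.121] 0.0362 q7eff -0.879
```

Call:
play_rows:
  targets:
    - [0,0,0,-0.04,30]
    - [0,0,0,0,30]

```text
t: 5.95
tool_pos: [0.6157, -0.0039, 0.1668]
tcp_rot: [3.14, 0.0, 1.412]
contact_force: [5.6, 1.7, -3.5]
gripper_width: 0.0358
```

```bash
python3 st.py
```

```text
[ 0.6157 -0.0039  0.1668] [3.1405 0.     1.4119] [ 5.56  1.74 -3.54] [ 0.059 -0.927 -0.089] 0.0358 q7eff -0.502
```

Call:
play_rows:
  targets:
    - [0,0,0,-0.03,30]
    - [0,0,0,0,30]

```text
t: 6.12
tool_pos: [0.6158, -0.0039, 0.1667]
tcp_rot: [3.14, 0.0, 1.383]
contact_force: [4.7, 0.4, -3.3]
gripper_width: 0.0358
```

```bash
python3 st.py
```

```text
[ 0.6158 -0.0039  0.1667] [3.1404 0.     1.3826] [ 4.69  0.44 -3.34] [ 0.086 -0.949 -0.076] 0.0358 q7eff -0.402
```

Call:
play_rows:
  targets:
    - [0,0,0,-0.03,30]
    - [0,0,0,0,30]

```text
t: 6.28
tool_pos: [0.6159, -0.0037, 0.1668]
tcp_rot: [3.14, -0.0, 1.353]
contact_force: [6.1, 0.0, -4.4]
gripper_width: 0.0362
```

```bash
python3 st.py
```

```text
[ 0.6159 -0.0037  0.1668] [ 3.1403e+00 -1.0000e-04  1.3533e+00] [ 6.07  0.05 -4.35] [ 0.123 -1.03   0.243] 0.0362 q7eff -0.806
```

Call:
play_rows:
  targets:
    - [0,0,0,-0.03,30]
    - [0,0,0,0,30]

```text
t: 6.45
tool_pos: [0.616, -0.0032, 0.1668]
tcp_rot: [3.14, -0.0, 1.324]
contact_force: [6.0, 1.2, -3.9]
gripper_width: 0.0361
```

```bash
python3 st.py
```

```text
[ 0.616  -0.0032  0.1668] [ 3.1403e+00 -5.0000e-04  1.3242e+00] [ 6.01  1.2  -3.87] [ 0.343 -1.024  0.628] 0.0361 q7eff -1.092
```

Call:
play_rows:
  targets:
    - [0,0,0,-0.03,30]
    - [0,0,0,0,30]

```text
t: 6.62
tool_pos: [0.6161, -0.0028, 0.1668]
tcp_rot: [3.14, -0.001, 1.295]
contact_force: [6.4, 3.4, -3.9]
gripper_width: 0.0364
```

```bash
python3 st.py
```

```text
[ 0.6161 -0.0028  0.1668] [ 3.1402e+00 -1.0000e-03  1.2948e+00] [ 6.36  3.42 -3.94] [ 0.604 -1.201  0.689] 0.0364 q7eff -1.138
```

Call:
play_rows:
  targets:
    - [0,0,0,0,85]
    - [0,0,0,0,85]
    - [0,0,0,0,85]
    - [0,0,0,0,85]
    - [0,0,0,0,85]

```text
t: 7.03
tool_pos: [0.6149, -0.0042, 0.1667]
tcp_rot: [-3.141, 0.0, 1.289]
contact_force: [0.0, 0.4, 0.4]
gripper_width: 0.0654
```

Call:
play_rows:
  targets:
    - [0,0,0,0,85]
    - [0,0,20,0,85]
    - [0,0,30,0,85]
    - [0,0,30,0,85]
    - [0,0,0,0,85]

```text
t: 7.45
tool_pos: [0.6177, -0.005, 0.2524]
tcp_rot: [3.134, -0.002, 1.288]
contact_force: [1.0, -1.0, 1.1]
gripper_width: 0.0851
```

Call:
play_rows:
  targets:
    - [-40,0,0,0.12,85]
    - [-40,0,0,0.12,85]
    - [-40,0,0,0.12,85]
    - [0,0,0,0.12,85]
    - [0,0,0,0.12,85]

```text
t: 7.87
tool_pos: [0.4924, -0.0037, 0.2467]
tcp_rot: [-3.141, -0.002, 1.895]
contact_force: [0.6, 0.2, 1.3]
gripper_width: 0.0848
```

```bash
python3 st.py; python3 - <<'E'
from cell import ctrl
import cv2,pickle
D={n:ctrl.capture(n) for n in("wrist","side","scene")}
pickle.dump(D,open("d4.pkl","wb"))
cv2.imwrite("pics/w4.png",D["wrist"]["img"])
cv2.imwrite("pics/s4.png",cv2.resize(D["side"]["img"][150:300,170:410],None,fx=3.3333,fy=3.3333,interpolation=2))
cv2.imwrite("pics/c4.png",cv2.resize(D["scene"]["img"][150:270,240:440],None,fx=4,fy=4,interpolation=2))
E
```

```text
[ 0.4924 -0.0037  0.2467] [-3.1413e+00 -2.4000e-03  1.8952e+00] [0.6  0.18 1.3 ] [-0.075 -0.006 -0.03 ] 0.0848 q7eff -3.019
```

View pics/w4.png

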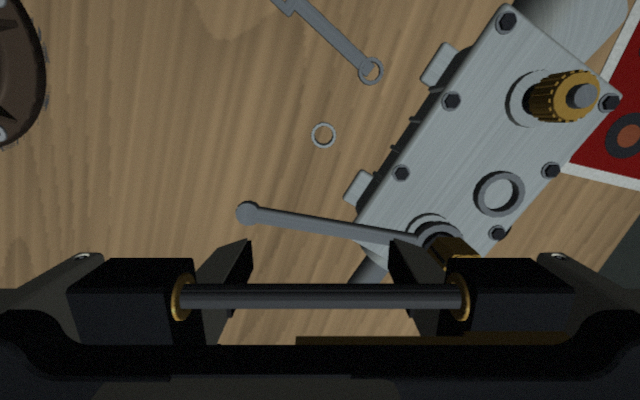

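View pics/s4.png

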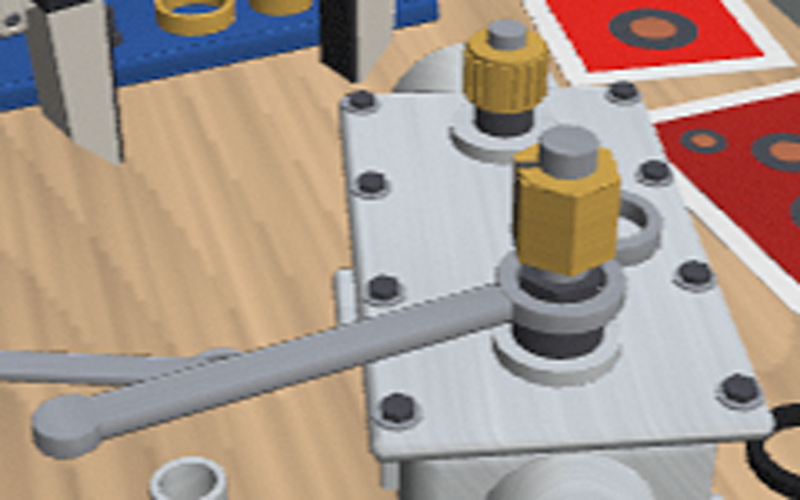

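View pics/c4.png

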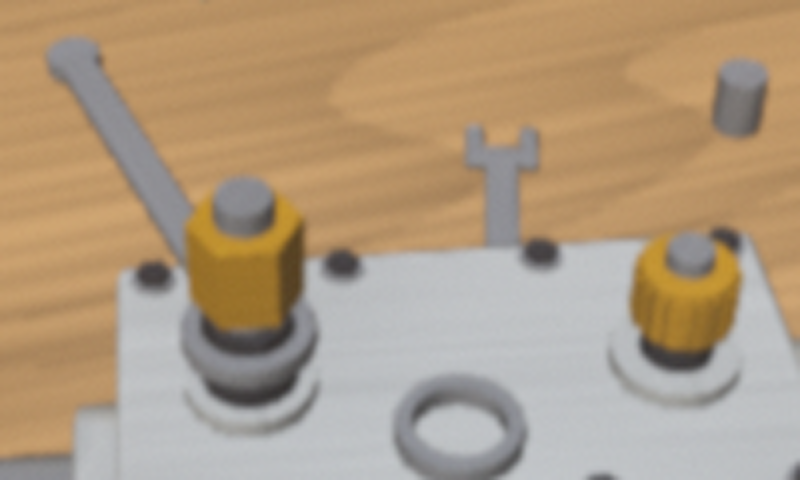

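```bash
python3 - <<'E'
from h import *
import pickle,cv2
np.set_printoptions(precision=4,suppress=True)
D=pickle.load(open("d4.pkl","rb"))
c=D["side"]
d=lambda x,y,z:ray(c,170+x*.3-.35,150+y*.3-.35,z)
m=d(570,139,.199)
for p in [(575,181,.187),(570,274,.153)]:
    q=(d(*p)-m)[:2];print(q,np.linalg.norm(q),np.degrees(np.arctan2(q[1],q[0]))%360)
# predicted projections of hex for candidates
h=200/np.tan(np.radians(c["fov_y"])/2)
def proj(X):
    X=c["R"]@X+c["t"];return ((X[0]/X[2]*h+c["cx"]-170+.35)/.3,(X[1]/X[2]*h+c["cy"]-150+.35)/.3)
for az in(248,253,258,263):
    for k in(-60,0,60):
        a=np.radians(az+k);P=np.array([m[0]+.0208*np.cos(a),m[1]+.0208*np.sin(a),.187]);print(az,k,np.round(proj(P),1),end=' ')
    print()
a=D["side"]["img"][185:240,310:370];cv2.imwrite("pics/s4c.png",cv2.resize(a,None,fx=10,fy=10,interpolation=2))
E
```

```text
[-0.001  -0.0092] 0.009264131131062125 263.53227440462206
[-0.0044 -0.0178] 0.01832102364267016 256.1474040888676
248 -60 [517.4 180.3] 248 0 [567.8 198.5] 248 60 [618.7 185.3] 
253 -60 [520.  182.7] 253 0 [573.  198.7] 253 60 [621.  183.1] 
258 -60 [523. 185.] 258 0 [578.1 198.5] 258 60 [622.8 180.7] 
263 -60 [526.4 187.2] 263 0 [583.2 198.2] 263 60 [624.2 178.2]
```

View pics/s4c.png

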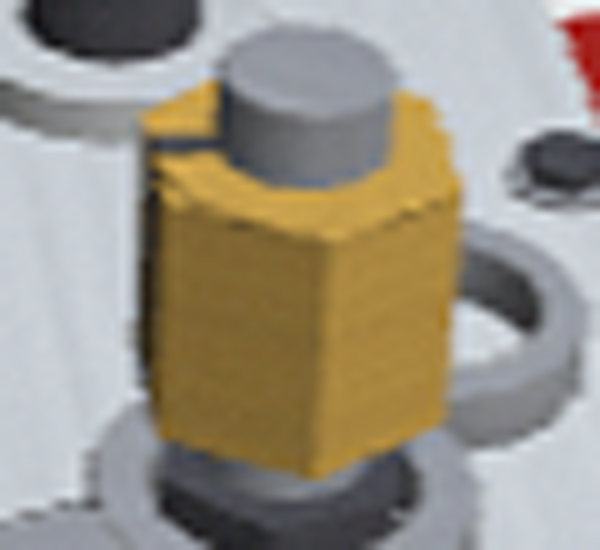

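Call:
play_rows:
  targets:
    - [0,-4,0,0.115,85]
    - [0,-4,0,0.115,85]
    - [0,-4,0,0.115,85]
    - [0,-4,0,0.115,85]
    - [0,0,0,0.115,85]

```text
t: 8.43
tool_pos: [0.4956, -0.021, 0.2466]
tcp_rot: [-3.141, 0.001, 2.463]
contact_force: [-0.7, 0.4, 0.4]
gripper_width: 0.0849
```

Call:
play_rows:
  targets:
    - [0,0,0,0.115,85]
    - [0,0,0,0.115,85]
    - [0,0,0,0.115,85]
    - [0,0,0,0.115,85]
    - [0,0,0,0.115,85]

```text
t: 8.85
tool_pos: [0.4956, -0.0202, 0.2464]
tcp_rot: [-3.141, -0.0, 3.039]
contact_force: [-0.0, -0.1, -0.3]
gripper_width: 0.0852
```

Call:
play_rows:
  targets:
    - [0,0,0,0.115,60]
    - [0,0,0,0.115,60]
    - [0,0,0,0,60]
    - [0,0,0,0,60]

```text
t: 9.18
tool_pos: [0.4955, -0.0202, 0.2465]
tcp_rot: [-3.141, -0.0, -3.021]
contact_force: [-0.2, 0.4, 0.1]
gripper_width: 0.0632
```

```bash
python3 st.py; python3 - <<'E'
from cell import ctrl
import cv2,pickle
c=ctrl.capture("wrist");pickle.dump(c,open("w5.pkl","wb"))
cv2.imwrite("pics/w5.png",c["img"])
E
```

```text
[ 0.4955 -0.0202  0.2465] [-3.1414e+00 -3.0000e-04 -3.0214e+00] [-0.23  0.35  0.05] [ 0.032  0.035 -0.011] 0.0632 q7eff 0.82
```

View pics/w5.png

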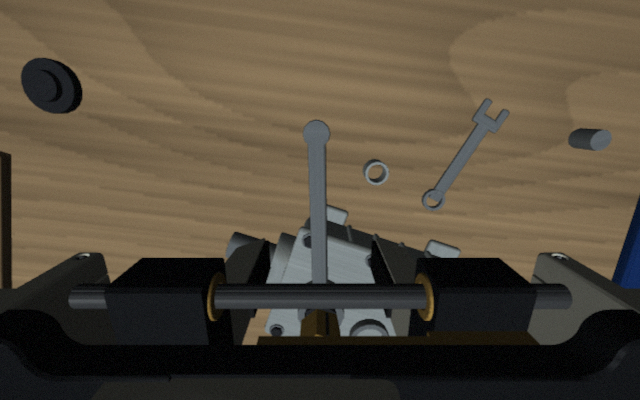

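Call:
play_rows:
  targets:
    - [30,4,10,0,85]
    - [30,4,5,0,85]
    - [30,4,0,0,85]
    - [30,4,0,0,85]
    - [0,0,0,0,85]

```text
t: 9.65
tool_pos: [0.6196, -0.0021, 0.2607]
tcp_rot: [-3.141, 0.002, -3.017]
contact_force: [-0.5, 1.0, -0.6]
gripper_width: 0.0844
```

Call:
play_rows:
  targets:
    - [0,0,0,0,85]
    - [0,0,0,0,85]
    - [0,0,0,0,85]

```text
t: 9.9
tool_pos: [0.6143, -0.0043, 0.2617]
tcp_rot: [-3.142, -0.001, -3.017]
contact_force: [0.8, -0.4, -0.1]
gripper_width: 0.085
```

```bash
python3 st.py; python3 - <<'E'
from cell import ctrl
import cv2,pickle
c=ctrl.capture("wrist");pickle.dump(c,open("w6.pkl","wb"))
cv2.imwrite("pics/w6.png",c["img"])
a=c["img"][150:260,260:400];cv2.imwrite("pics/w6c.png",cv2.resize(a,None,fx=5,fy=5,interpolation=2))
E
```

```text
[ 0.6143 -0.0043  0.2617] [-3.1416e+00 -7.0000e-04 -3.0168e+00] [ 0.79 -0.36 -0.06] [0.014 0.044 0.094] 0.085 q7eff -0.055
```

View pics/w6.png

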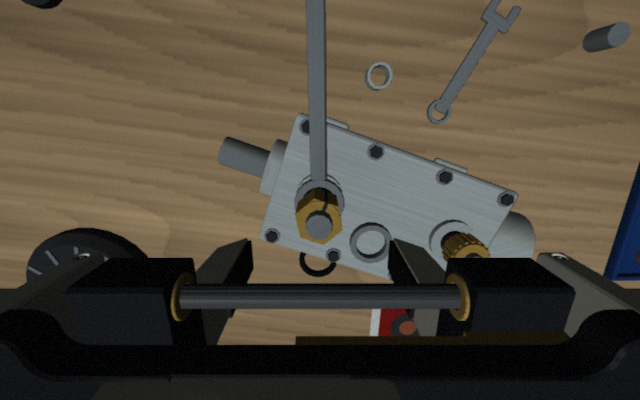

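View pics/w6c.png

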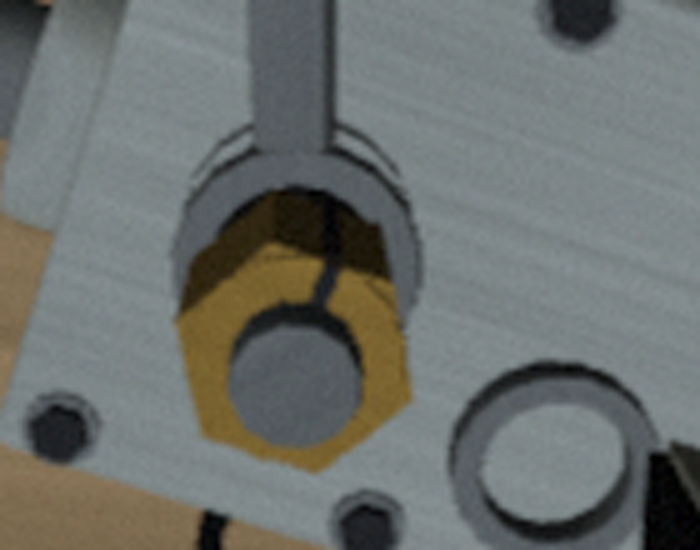

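```bash
python3 - <<'E'
from h import *
import pickle
np.set_printoptions(precision=4,suppress=True)
c=pickle.load(open("w6.pkl","rb"))
w=lambda x,y,z:ray(c,260+x/5-.4,150+y/5-.4,z)
print("stem",w(296,387,.199))
P=np.array([w(*p,.187)[:2] for p in [(272,241),(390,278),(411,399),(316,473),(203,435),(178,320)]])
m=P.mean(0);A=(np.degrees(np.arctan2(*(P-m).T[::-1]))+360)%60;print(m,np.linalg.norm(P-m,axis=1),A,A.mean())
a,b=ray(c,301,115,.105),ray(c,516,193,.105);print(a,b,np.degrees(np.arctan2(*(b-a)[[1,0]])))
f=ray(c,317.5,40,.139)-ray(c,317.5,160,.139);print("handle az",np.degrees(np.arctan2(f[1],f[0])), ray(c,317,40,.139))
E
```

```text
stem [ 0.6138 -0.0038  0.199 ]
[ 0.6139 -0.004 ] [0.0205 0.0207 0.0204 0.0208 0.0204 0.0202] [17.3156 19.6133 16.9755 16.8251 18.4936 17.303 ] 17.75435760161827
[ 0.5342 -0.0321  0.105 ] [0.5859 0.2097 0.105 ] 77.9197241777578
handle az -173.02991396634857 [ 0.4734 -0.0229  0.139 ]
```

Call:
play_rows:
  targets:
    - [-32,-4,0,0,60]
    - [-32,-4,0,0,60]
    - [-32,-4,0,0,60]
    - [-33,-5,0,0,60]
    - [0,0,0,0.01,60]

```text
t: 10.37
tool_pos: [0.4795, -0.0225, 0.2615]
tcp_rot: [3.139, -0.004, -3.008]
contact_force: [-0.0, -0.2, 0.1]
gripper_width: 0.0608
```

Call:
play_rows:
  targets:
    - [0,0,-35,0,60]
    - [0,0,-35,0,60]
    - [0,0,-15,0,60]
    - [0,0,0,0,60]
    - [0,0,0,0,60]

```text
t: 10.78
tool_pos: [0.4856, -0.0211, 0.1769]
tcp_rot: [3.141, -0.001, -3.005]
contact_force: [0.5, -0.1, 0.9]
gripper_width: 0.0603
```

```bash
python3 st.py; python3 - <<'E'
from cell import ctrl
import cv2,pickle
c=ctrl.capture("wrist")
cv2.imwrite("pics/w7.png",c["img"])
E
```

```text
[ 0.4856 -0.0211  0.1769] [ 3.1415e+00 -1.0000e-03 -3.0054e+00] [ 0.52 -0.08  0.92] [0.038 0.038 0.085] 0.0603 q7eff 0.101
```

View pics/w7.png

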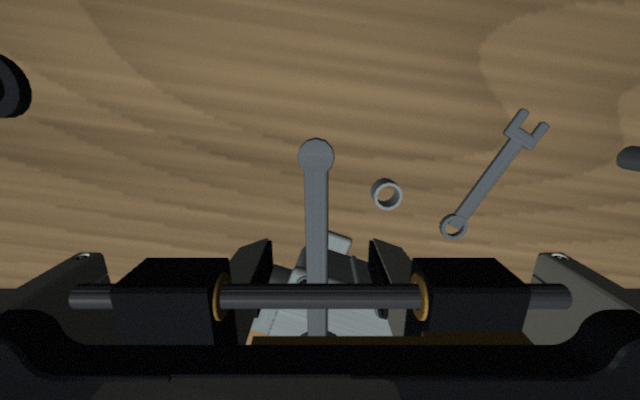

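Call:
play_rows:
  targets:
    - [0,0,-25,0,60]
    - [0,0,-19,0,60]
    - [0,0,0,0,60]
    - [0,0,0,0,8]
    - [0,0,0,0,8]
  grip_force: 12

```text
t: 11.25
tool_pos: [0.4872, -0.021, 0.1344]
tcp_rot: [3.142, 0.002, -3.005]
contact_force: [-0.5, 0.2, -0.2]
gripper_width: 0.0515
```

Call:
play_rows:
  targets:
    - [0,0,0,0,8]
    - [0,0,0,0,8]
    - [0,0,0,0,8]
    - [0,0,0,0,8]
    - [0,0,0,0,8]

```text
t: 11.67
tool_pos: [0.4863, -0.0213, 0.1331]
tcp_rot: [-3.141, 0.001, -3.005]
contact_force: [0.3, -3.8, 2.3]
gripper_width: 0.0179
```

Call:
play_rows:
  targets:
    - [0,0,0,0,8]
    - [0,0,0,0,8]
    - [0,0,0,0,8]
    - [0,0,0,0,8]
    - [0,0,0,0,8]

```text
t: 12.08
tool_pos: [0.4863, -0.0215, 0.1331]
tcp_rot: [-3.141, 0.0, -3.005]
contact_force: [-2.5, -3.0, 6.0]
gripper_width: 0.016
```

```bash
python3 st.py
```

```text
[ 0.4863 -0.0215  0.1331] [-3.1412e+00  5.0000e-04 -3.0052e+00] [-2.46 -2.96  5.96] [-0.735  0.241 -0.178] 0.016 q7eff 0.124
```

```bash
python3 - <<'E'
import numpy as np
a=np.radians(187.65)-0.1*np.arange(12);r=129.4
p=np.c_[r*np.cos(a),r*np.sin(a)];print(np.diff(p,axis=0).round(1))
E
```

```text
[[-1.1 12.9]
 [ 0.2 12.9]
 [ 1.5 12.8]
 [ 2.8 12.6]
 [ 4.  12.3]
 [ 5.2 11.8]
 [ 6.4 11.2]
 [ 7.5 10.6]
 [ 8.5  9.8]
 [ 9.4  8.9]
 [10.3  7.9]]
```

Call:
play_rows:
  targets:
    - [-1.1,12.9,0,-0.1,8]
    - [0.2,12.9,0,-0.1,8]
    - [0,0,0,0,8]

```text
t: 12.33
tool_pos: [0.486, 0.0069, 0.133]
tcp_rot: [3.141, 0.001, 3.074]
contact_force: [-0.8, 0.9, 4.6]
gripper_width: 0.016
```

```bash
python3 st.py
```

```text
[0.486  0.0069 0.133 ] [3.1406e+00 1.0000e-03 3.0745e+00] [-0.76  0.85  4.55] [ 0.333 -0.005 -0.287] 0.016 q7eff -2.324
```

Call:
play_rows:
  targets:
    - [1.5,12.8,0,-0.1,8]
    - [2.8,12.6,0,-0.1,8]
    - [4.0,12.3,0,-0.1,8]
    - [0,0,0,0,8]

```text
t: 12.67
tool_pos: [0.4953, 0.0445, 0.1331]
tcp_rot: [3.14, 0.002, 2.777]
contact_force: [3.6, 0.4, 3.4]
gripper_width: 0.0157
```

Call:
play_rows:
  targets:
    - [5.2,11.8,0,-0.1,8]
    - [6.4,11.2,0,-0.1,8]
    - [0,0,0,0,8]

```text
t: 12.92
tool_pos: [0.507, 0.0667, 0.1331]
tcp_rot: [3.14, 0.002, 2.578]
contact_force: [2.5, 0.5, 3.8]
gripper_width: 0.0159
```

```bash
python3 st.py
```

```text
[0.507  0.0667 0.1331] [3.1402e+00 2.2000e-03 2.5780e+00] [2.48 0.46 3.77] [-0.068 -0.725 -0.259] 0.0159 q7eff -1.776
```

Call:
play_rows:
  targets:
    - [7.5,10.6,0,-0.1,8]
    - [8.5,9.8,0,-0.1,8]
    - [0,0,0,0,8]

```text
t: 13.17
tool_pos: [0.523, 0.0865, 0.133]
tcp_rot: [3.14, 0.002, 2.378]
contact_force: [3.5, -0.1, 4.6]
gripper_width: 0.016
```

```bash
python3 st.py
```

```text
[0.523  0.0865 0.133 ] [3.1403e+00 1.9000e-03 2.3781e+00] [ 3.51 -0.08  4.65] [-0.145 -0.644 -0.202] 0.016 q7eff -1.731
```

Call:
play_rows:
  targets:
    - [2.8,2.7,0,-0.03,8]
    - [0,0,0,0,8]

```text
t: 13.33
tool_pos: [0.5244, 0.0879, 0.133]
tcp_rot: [3.141, 0.001, 2.352]
contact_force: [2.0, -1.4, 6.2]
gripper_width: 0.0158
```

```bash
python3 st.py
```

```text
[0.5244 0.0879 0.133 ] [3.1414e+00 7.0000e-04 2.3517e+00] [ 1.98 -1.43  6.16] [-0.369 -0.404 -0.089] 0.0158 q7eff -0.487
```

Call:
play_rows:
  targets:
    - [2.8,2.7,0,-0.03,8]
    - [0,0,0,0,8]

```text
t: 13.5
tool_pos: [0.5262, 0.0896, 0.1329]
tcp_rot: [-3.14, 0.0, 2.321]
contact_force: [-1.4, -5.3, 8.7]
gripper_width: 0.016
```

```bash
python3 st.py
```

```text
[0.5262 0.0896 0.1329] [-3.1401  0.      2.3212] [-1.43 -5.3   8.7 ] [-1.036  0.258  0.113] 0.016 q7eff -0.574
```

Call:
play_rows:
  targets:
    - [2,1.9,0,-0.01,8]
    - [0,0,0,0,8]

```text
t: 13.67
tool_pos: [0.5263, 0.0897, 0.1326]
tcp_rot: [-3.136, -0.001, 2.311]
contact_force: [-7.9, -10.2, 14.1]
gripper_width: 0.0159
```

```bash
python3 st.py
```

```text
[0.5263 0.0897 0.1326] [-3.1363e+00 -1.3000e-03  2.3109e+00] [ -7.92 -10.17  14.06] [-2.176  1.726  0.105] 0.0159 q7eff -0.321
```

Call:
play_rows:
  targets:
    - [2,1.9,0,0,8]
    - [0,0,0,0,8]
    - [0,0,0,0,8]

```text
t: 13.92
tool_pos: [0.5263, 0.0898, 0.132]
tcp_rot: [-3.132, -0.003, 2.31]
contact_force: [-13.4, -14.9, 14.4]
gripper_width: 0.0159
```

```bash
python3 st.py
```

```text
[0.5263 0.0898 0.132 ] [-3.1325e+00 -2.6000e-03  2.3100e+00] [-13.39 -14.86  14.45] [-3.296  2.818  0.128] 0.0159 q7eff -0.125
```

Call:
play_rows:
  targets:
    - [0,0,0,0,50]
    - [0,0,0,0,50]
    - [0,0,0,0,50]
    - [0,0,0,0,50]
    - [0,0,0,0,50]

```text
t: 14.33
tool_pos: [0.5305, 0.0955, 0.1326]
tcp_rot: [3.142, -0.001, 2.311]
contact_force: [-0.5, -0.3, -0.2]
gripper_width: 0.0451
```

```bash
python3 st.py; python3 - <<'E'
from cell import ctrl
import cv2
c=ctrl.capture("wrist");cv2.imwrite("pics/w8.png",c["img"])
E
```

```text
[0.5305 0.0955 0.1326] [ 3.1415e+00 -7.0000e-04  2.3108e+00] [-0.47 -0.26 -0.25] [-0.038  0.009  0.014] 0.0451 q7eff 0.059
```

View pics/w8.png

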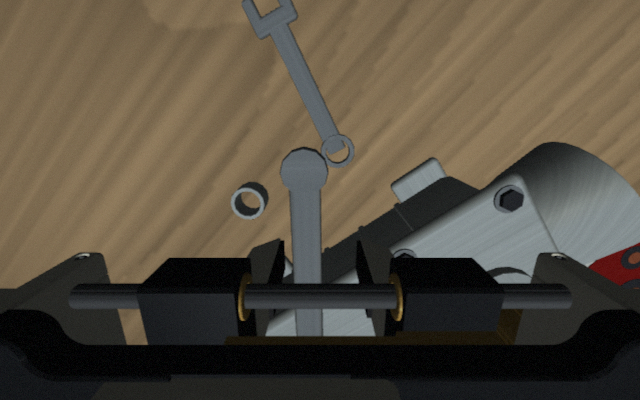

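Clear of the handle on both sides. Lift straight up, then check.

Call:
play_rows:
  targets:
    - [0,0,0,0,50]
    - [0,0,30,0,50]
    - [0,0,40,0,50]
    - [0,0,30,0,50]
    - [0,0,10,0,50]

```text
t: 14.8
tool_pos: [0.5327, 0.0951, 0.247]
tcp_rot: [3.136, 0.002, 2.309]
contact_force: [0.6, 0.1, -0.1]
gripper_width: 0.0499
```

Call:
play_rows:
  targets:
    - [27,-30,0,0,80]
    - [27,-30,0,0,80]
    - [27,-30,0,0,80]
    - [0,-5,0,0,80]
    - [0,0,0,0,80]

```text
t: 15.22
tool_pos: [0.6123, -0.0034, 0.2422]
tcp_rot: [-3.14, 0.001, 2.304]
contact_force: [-0.7, 0.8, -1.3]
gripper_width: 0.0779
```

Call:
play_rows:
  targets:
    - [0,0,0,0,80]
    - [0,0,0,0,80]
    - [0,0,0,0,80]

```text
t: 15.47
tool_pos: [0.6112, 0.0021, 0.2425]
tcp_rot: [3.141, -0.001, 2.311]
contact_force: [0.2, -0.2, -0.2]
gripper_width: 0.0799
```

```bash
python3 st.py; python3 - <<'E'
from cell import ctrl
import cv2,pickle
c=ctrl.capture("wrist");pickle.dump(c,open("w9.pkl","wb"))
cv2.imwrite("pics/w9.png",c["img"])
a=c["img"][130:260,260:420];cv2.imwrite("pics/w9c.png",cv2.resize(a,None,fx=4,fy=4,interpolation=2))
E
```

```text
[0.6112 0.0021 0.2425] [ 3.1413e+00 -1.2000e-03  2.3112e+00] [ 0.16 -0.23 -0.19] [-0.075  0.013  0.006] 0.0799 q7eff -0.003
```

View pics/w9.png

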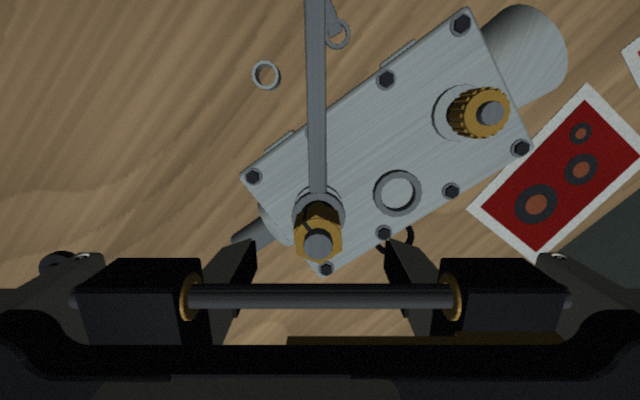

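View pics/w9c.png

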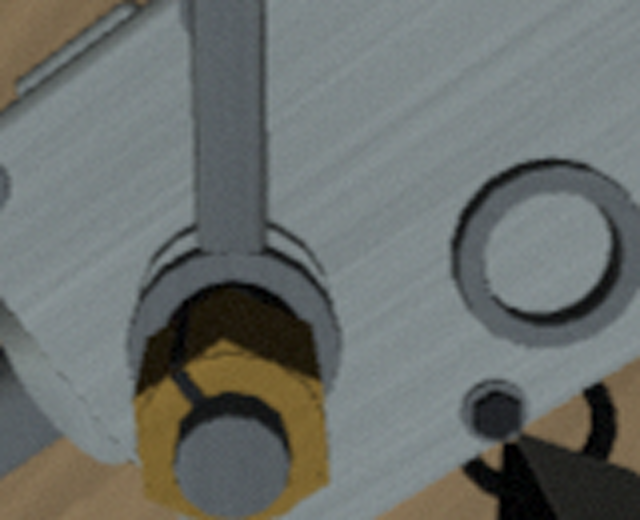

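```bash
python3 - <<'E'
from h import *
import pickle
np.set_printoptions(precision=4,suppress=True)
c=pickle.load(open("w9.pkl","rb"))
w=lambda x,y,z:ray(c,260+x/4-.375,130+y/4-.375,z)
m=w(233,466,.199)[:2];print(m)
P=np.array([w(*p,.187)[:2] for p in [(222,340),(325,383),(327,480),(147,498),(137,397)]])
A=(np.degrees(np.arctan2(*(P-m).T[::-1])))%60;print(A,A.mean())
k=ray(c,315.5,20,.139)[:2]-m;print("handle",np.degrees(np.arctan2(k[1],k[0])))
f=ray(c,315.5,20,.139)-ray(c,317.5,170,.139);print(np.degrees(np.arctan2(f[1],f[0])))
a,b=ray(c,240,181,.105),ray(c,472,8,.105);print(np.degrees(np.arctan2(*(b-a)[[1,0]])))
E
```

```text
[ 0.614 -0.003]
[18.3817 15.5449 16.0762 19.6792 17.5675] 17.44991311998828
handle 133.06677003181338
132.99958111753062
77.98778734861757
```

```bash
python3 -c "
from cell import ctrl
print(ctrl.hand_in())"
```

```text
the job is handed in; nothing more can be done
None
```

The job is done and handed in at about 15.5 s: the coupling nut is home and the lock nut is tight. `ctrl.hand_in()` gives no verdict, so this rests on my own last checks.

- **Coupling:** I gripped the hex nut on its flats and turned it clockwise about 79° until the torque rose at the stop. The wrist pictures put the mark at 167.8° after release and about 167.5° at the end. The casing's front normal is at 168°.
- **Spanner:** Only once the coupling was home did I grip the handle at its mid-bar. I swung it clockwise about 55° until it stopped moving under about 20 N. The handle reads 133.0–133.1°, against an expected stop at 133.6°.
- **Round coupling and release:** I never touched the round coupling. The gripper ended open above the nut, clear of everything, with contact force near zero.
- **Disagreement between views:** The side camera first read the nut's corner between 251° and 259°, depending on the method. The expected value was 258°, and the closer wrist view gave 257.8°.

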